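# Tighten a transport pot's click cap in the bench holder

## Robot

A 6-joint arm with a two-finger parallel gripper is mounted at the origin on a cart in front of the work surface, level with it; the furniture and walls round the work are solid. World frame = base frame: x ahead of the robot, y to its left, z up, the work surface at z = 0. Lengths are in m, angles in rad, forces in N, time in s.
With the tool pointing down it reaches from about 0.4 to 0.825 m from the base axis. Payload 7 kg.
Tool frame: the origin (TCP) lies on the centre line of the jaws, within the pads' length; the fingertips stand 8 mm ahead of it and the grasp point (between the pads) lies 11 mm behind it; z points along the fingers, y is the direction in which the jaws open and shut (so a half turn about z gives the same grasp; the last joint's range is limited). The gripper opens to 88 mm and grips with 3 to 60 N. Pads are 19 mm wide; open, the fingers measure 130 mm over their backs; the gripper's body (78 mm by 193 mm) begins 47 mm behind the grasp point.
Start: joints at [-0.889, 0.359, 0.012, 0, -1.224, -0.288], TCP at [0.259, -0.623, 0.235] pointing down, gripper open.
Joint ranges: [-3.07, 3.07], [-1.43, 2.12], [-1.02, 1.25], [-3.03, 1.67], [-3.05, -0], [-3.03, 3.03]. Speed limits (rad/s): [2.39, 2.39, 3.01, 3.14, 3.14, 3.14].

## Interface

Orientations are given as [roll, pitch, yaw] about the fixed x, y, z axes, in that order (R = Rz(yaw) Ry(pitch) Rx(roll)).
In Python, from plant import arm gives the robot as it stands.
- The arm moves only by the tool arm_command, never from a script. Its argument "moves" is a list of rows, each a list of 3 entries, a list of its own where there are three numbers: the opening, from 0 (shut) to 1 (fully open), then the shift along the tool's x, y, z in mm, then the turn, a rotation vector about the tool's x, y, z in rad. A call has 1 to 10 rows; each row shifts and turns the commanded pose from where the row before left it, along the tool's axes as they then stand; what a row does not reach is not made up. A row lasts 1/10 s, in which the tool goes at most 50 mm and 8.59 degrees, less where a joint would pass 70% of its speed; a pose out of reach is approached as far as the arm can. A call is refused whole if a number of a shift passes 50 or a number of a turn 0.15, either way. A call with a gripper value outside its range is refused whole. The fingers move at their own pace and stop on an object; the grip force is fixed at half the most. Time passes only in rows, so rows that do not move let the fingers close. It gives the time, the measured TCP pose, the force and the opening at its end, in the units of the state.
- arm.get_state(): the state, without advancing time (a new reading comes with each control period).
- arm.capture(name): name is "scene" or "top" or "wrist"; returns a dict with "image" (480x640x3 uint8, blue, green, red), "fx", "fy", "cx", "cy" (pixels), "origin" and "rotation" of the camera in the world; the wrist camera has in their place "tool_from_camera" (4x4, takes a point from camera to tool coordinates, whose origin is the TCP and whose axes are the flange's). Camera axes: x right, y down, z forward; pixel columns grow to the right and rows downward; lengths in m; the calibration is good to about 2 mm. A picture is of the moment at which its call begins: read the wrist's pose just before it. There is no depth.
- arm.sign_off(): hands the job in, once; it reports no verdict.
The state is a dict: "clock": time; "joint_pos": joint angles; "qd": joint speeds; "tau": joint torques, N m; "eef_pos": TCP position; "tool_rot": TCP orientation; "force": force on the tool from outside, world axes, zero at the start; "wrist_torque": the same for the moment, N m; "opening": opening from 0.0 (shut) to 1.0 (fully open).
Only numpy, scipy, OpenCV 4.12 (cv2) and the standard library are available. Lean on these libraries where they do the work, as an engineer would, in place of code of your own. Each camera call takes 0.05 s, during which the arm holds its last target.

## Task

Close the shielded transport pot for dispatch: lower it upright into the square pocket of the bench holder until it sits fully home, then turn its cap clockwise (seen from above) until the torque limiter clicks and slips. Stop at that first click, before a second; do not lean or pull hard on the pot in its holder, and finally let go, without disturbing the other things on the bench.

Things in the scene. Friction and masses are not known exactly. Their poses are not given: they have to be found in the camera images.
- pot: The transport pot, 87 mm tall, about 0.7 kg, loose: a square steel foot (40 x 40 mm, 26 mm tall, edges rounded 3 mm), a round grey body (39 mm diameter, tapering above 50 mm height), a narrow steel neck and on top a round ribbed grey cap. Origin at the centre of the foot's underside, z up; x and y are square to the flats of the foot (any quarter turn fits the pocket).
- pot_foot (a point): The centre of the underside of the pot's square foot.
- cap_grip (a point): A point on the axis of the cap, 77 mm above the pot's underside, at a good height to grip: the cap is 45 mm in diameter (about 47 over the ribs) and spans from 59 to 87 mm above the pot's underside. A short dark raised bar on its top, pointing along this point's x axis, shows how it is turned.
- cap (a joint): The slip of the cap on its torque limiter, in rad: how far the cap has turned clockwise (seen from above) relative to the collar hidden inside it. 0 at the start; it stays near 0 while the collar turns along. Each click adds 0.393 (16 clicks a turn) and the cap then rests in that notch: after n clicks it reads about 0.393 n.
- cap_top (a point): Centre of the cap's top. Turned clockwise the cap first carries the collar along fairly easily (up to 0.15 N m) through 0.1 to 1.25 rad, which differs each time and cannot be seen. Then the collar is tight and stops; within a few hundredths of a rad the torque climbs to about 0.45 N m, then falls, and past half a click the cap pulls itself on to the next notch: a click. It never rises or sinks.
- holder: The bench holder, fixed to the worktop: a round steel foot 116 mm in diameter and 6 mm thick, with a square aluminium block (78 x 78 mm) on it whose top is 32 mm above the worktop. In the block's middle is a square pocket 43 x 43 mm, open at the top with a 3 mm chamfer, its floor 8 mm above the worktop (24 mm deep). Origin on the worktop under its centre, x and y square to the pocket's walls.
- holder_mouth (a point): The centre of the pocket's mouth, 32 mm above the worktop.
- holder_seat (a point): The centre of the pocket's floor, 8 mm above the worktop, where the underside of the seated pot rests.
- shield: Bystander: a syringe shield standing on end, 36 mm in diameter, 78 mm tall, grey below and white above. Origin under its centre.
- vial: Bystander: a glass vial, 28 mm in diameter, 57 mm tall. Origin under its centre.
- big_pig: Bystander: a round grey lead vial pot with a small knob, 50 mm in diameter, 92 mm tall. Origin under its centre.
Not all that is in view belongs to the job. There is more than one size of the holder; the one meant has the size given above.

How it is judged:
By the outcome, as a careful person would: the job done as asked, in the order asked, and still so for the second after the job is handed in, with the robot touching nothing.
It also fails if it takes over 53 s, if anything falls off the work surface, if the arm or the gripper's body presses on something with over 40 N, if the wrist force passes 120 N, or if a joint passes its speed limit or range.

## Working session

There is one attempt and no reset: what is moved stays moved. The work goes in short steps, Python scripts to look and compute and a tool call to move; the robot and the scene stay as the last step left them, time stands still between calls to the robot, and variables do not carry over. Pictures are saved under pics/ and viewed, and the job is handed in when it is done.

Besides the shell and the picture viewer there is one more tool, called after ">>>" as name(argument=value, ...), one argument or row to a line, values as JSON. arm_command: Moves the arm, as the interface text tells. Its arguments: {"type":"object","properties":{"moves":{"type":"array"}},"required":["moves"]}

```bash
ls; mkdir -p pics; python3 - <<'E'
from plant import arm
import cv2
s=arm.get_state();print(s)
for n in("scene","top","wrist"):
    c=arm.capture(n);cv2.imwrite(f"pics/{n}0.png",c["image"]);print(n,{k:v for k,v in c.items() if k!="image"})
E
```

```text
pics
{'clock': 0.0, 'joint_pos': array([-8.88864395e-01,  3.59402333e-01,  1.10672414e-02, -3.76873763e-04,
       -1.22410558e+00, -2.88099408e-01]), 'qd': array([-0.00038091, -0.00105228,  0.00148793,  0.00021859, -0.00035442,
        0.00035298]), 'tau': array([-8.32329042e-04, -5.82718527e+01,  2.93058944e+01,  6.99724227e+00,
        6.99079319e-03, -8.41330666e-05]), 'eef_pos': array([ 0.25881776, -0.62288969,  0.23361152]), 'tool_rot': array([ 3.13991541e+00, -1.27574625e-04, -2.74788837e+00]), 'force': array([ 0.0271527 , -0.12205634, -0.34644999]), 'wrist_torque': array([-0.01364294,  0.00017426, -0.01383492]), 'opening': 1.0016207635092502}
scene {'fx': 552.8380589596401, 'fy': 552.8380589596401, 'cx': 307.77568823526417, 'cy': 247.09499713642305, 'origin': array([0.22187591, 0.4977102 , 0.80993749]), 'rotation': array([-2.44240431e+00,  1.93122004e-03, -2.49065924e+00])}
top {'fx': 555.3245454036515, 'fy': 555.3245454036515, 'cx': 316.38464200331964, 'cy': 233.43899341159428, 'origin': array([0.4570821 , 0.02548166, 0.93675168]), 'rotation': array([-2.97931036,  0.00950332, -1.59130851])}
wrist {'fx': 397.1352360174528, 'fy': 397.1352360174528, 'cx': 318.8880506009996, 'cy': 245.29096582681612, 'tool_from_camera': array([[-2.11717457e-03, -9.56867440e-01, -2.90517161e-01,
         8.02052665e-02],
       [ 9.99997616e-01, -1.87053013e-03, -1.12668094e-03,
         5.71759798e-04],
       [ 5.34663200e-04, -2.90518853e-01,  9.56869119e-01,
        -1.50424915e-01],
       [ 0.00000000e+00,  0.00000000e+00,  0.00000000e+00,
         1.00000000e+00]])}
```

View pics/scene0.png

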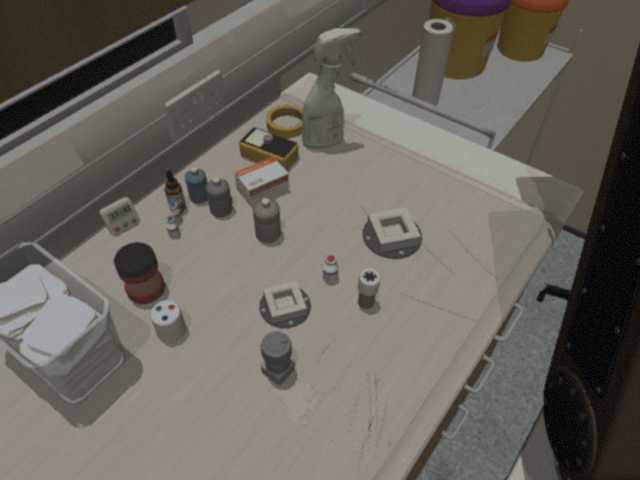

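View pics/top0.png

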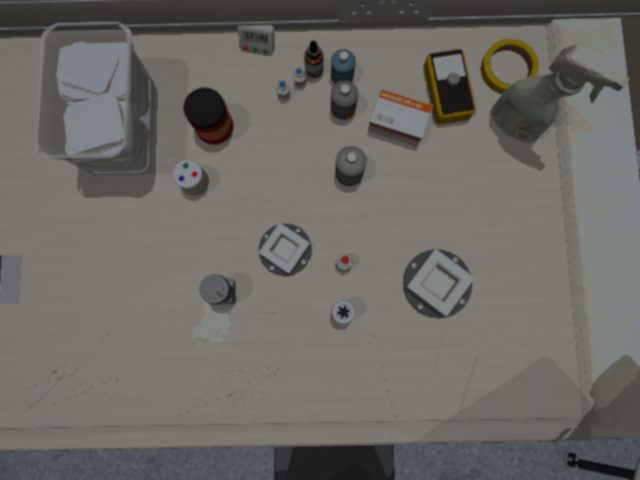

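View pics/wrist0.png

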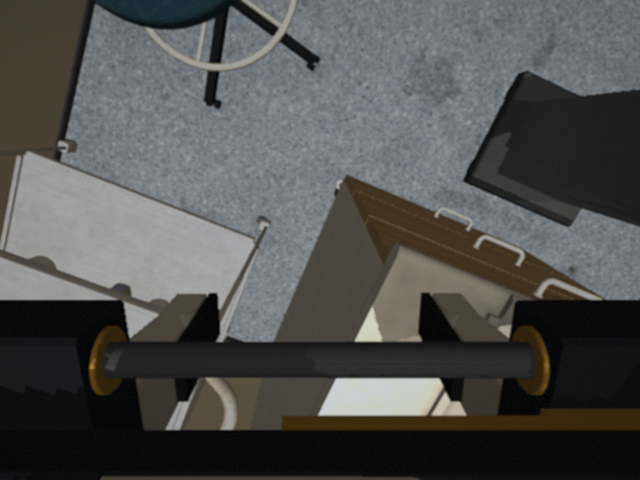

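```bash
python3 - <<'E'
import cv2,numpy as np
t=cv2.imread("pics/top0.png");s=cv2.imread("pics/scene0.png")
a=cv2.resize(t[255:335,180:270],None,fx=4,fy=4,interpolation=cv2.INTER_CUBIC)
b=cv2.resize(t[240:325,395:485],None,fx=4,fy=4,interpolation=cv2.INTER_CUBIC)
c=cv2.resize(s[320:390,240:320],None,fx=4,fy=4,interpolation=cv2.INTER_CUBIC)
d=cv2.resize(s[195:260,350:430],None,fx=4,fy=4,interpolation=cv2.INTER_CUBIC)
def f(x):
    x=np.clip(x.astype(float)*1.5,0,255).astype(np.uint8);o=np.zeros((300,360,3),np.uint8);x=x[:300,:360];o[:x.shape[0],:x.shape[1]]=x;return o
cv2.imwrite("pics/z0.png",np.vstack([np.hstack([f(a),f(b)]),np.hstack([f(c),f(d)])]))
E
```

```text
(no output)
```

View pics/z0.png

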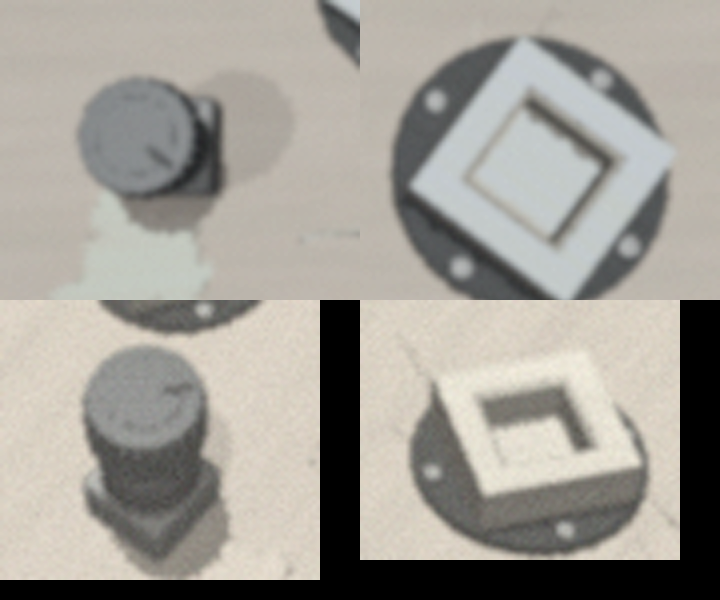

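```bash
cat > h.py <<'E'
import numpy as np,cv2
from scipy.spatial.transform import Rotation as R
def rot(c): return R.from_euler("xyz",c["rotation"]).as_matrix()
def ray(c,p):
    d=np.array([(p[0]-c["cx"])/c["fx"],(p[1]-c["cy"])/c["fy"],1.0]);return c["origin"],c["R"]@d
def plane(c,p,z):
    o,d=ray(c,p);return o+d*(z-o[2])/d[2]
def tri(c1,p1,c2,p2):
    o1,d1=ray(c1,p1);o2,d2=ray(c2,p2)
    k=np.linalg.lstsq(np.c_[d1,-d2],o2-o1,rcond=None)[0]
    a=o1+k[0]*d1;b=o2+k[1]*d2;return (a+b)/2,np.linalg.norm(a-b)
def cap(arm,n):
    s=arm.get_state();c=dict(arm.capture(n))
    if n=="wrist":
        T=np.asarray(c["tool_from_camera"]);Rt=R.from_euler("xyz",s["tool_rot"]).as_matrix()
        c["R"]=Rt@T[:3,:3];c["origin"]=s["eef_pos"]+Rt@T[:3,3]
    else: c["R"]=rot(c)
    return c,s
def proj(c,X):
    v=c["R"].T@(np.asarray(X)-c["origin"]);return c["fx"]*v[0]/v[2]+c["cx"],c["fy"]*v[1]/v[2]+c["cy"]
E
python3 - <<'E'
from plant import arm
from h import *
import pickle
t,_=cap(arm,"top");s,_=cap(arm,"scene");pickle.dump((t,s),open("cams.pkl","wb"))
# holder block: bright mask
for c,box in((t,(395,240,485,325)),(s,(350,195,430,260))):
    x0,y0,x1,y1=box;g=cv2.cvtColor(c["image"],cv2.COLOR_BGR2GRAY)
    print(np.percentile(g[y0:y1,x0:x1],[5,25,50,75,95]))
    hsv=cv2.cvtColor(c["image"],cv2.COLOR_BGR2HSV)[y0:y1,x0:x1]
    print(hsv[::14,::14].tolist()[2:4])
E
```

```text
[ 57. 111. 122. 124. 134.]
[[[21, 20, 126], [100, 13, 61], [90, 9, 136], [45, 5, 99], [100, 11, 136], [120, 4, 57], [21, 20, 126]], [[17, 18, 127], [100, 10, 80], [30, 9, 114], [90, 9, 135], [83, 8, 135], [103, 13, 138], [16, 22, 127]]]
[ 66. 108. 139. 142. 151.]
[[[20, 26, 148], [18, 28, 138], [18, 20, 155], [15, 19, 81], [20, 22, 142], [18, 26, 146]], [[19, 29, 143], [30, 11, 68], [17, 20, 117], [22, 18, 153], [27, 19, 149], [20, 19, 79]]]
```

```bash
python3 - <<'E'
from h import *
import pickle
t,s=pickle.load(open("cams.pkl","rb"))
def big(m,x0,y0):
    m=cv2.morphologyEx(m.astype(np.uint8)*255,cv2.MORPH_OPEN,np.ones((3,3)))
    cs=cv2.findContours(m,cv2.RETR_EXTERNAL,cv2.CHAIN_APPROX_NONE)[0]
    c=max(cs,key=cv2.contourArea);return cv2.convexHull(c)+np.array([[x0,y0]]),m
# holder top
x0,y0,x1,y1=395,240,485,325
hs=cv2.cvtColor(cv2.GaussianBlur(t["image"],(3,3),0),cv2.COLOR_BGR2HSV)[y0:y1,x0:x1]
h,m=big((hs[...,1]<14)&(hs[...,2]>118),x0,y0)
cv2.imwrite("pics/m1.png",cv2.resize(m,None,fx=4,fy=4))
q=cv2.minAreaRect(h.astype(np.float32));print(q)
P=[plane(t,p,0.032) for p in cv2.boxPoints(q)];P=np.array(P);print(P,P.mean(0))
e=np.roll(P,-1,0)-P;print(np.linalg.norm(e,axis=1),np.degrees(np.arctan2(e[:,1],e[:,0]))%90)
# dark disc
d,m=big(cv2.cvtColor(t["image"],6)[y0:y1,x0:x1]<90,x0,y0)
el=cv2.fitEllipse(d);print("disc",el,plane(t,el[0],0.006))
# pot cap
for c,(x0,y0,x1,y1) in((t,(180,255,270,335)),(s,(240,320,320,390))):
    g=cv2.cvtColor(c["image"],6)[y0:y1,x0:x1]
    print(g[g.shape[0]//2-5].tolist())
# scene holder
P=[(359.5,219.5),(407,213),(420,241),(382,248.5)]
E
```

```text
((441.37628173828125, 281.5268249511719), (48.543216705322266, 47.41686248779297), 37.18470764160156)
[[ 0.51606351 -0.1154232   0.032     ]
 [ 0.57686837 -0.16526574  0.032     ]
 [ 0.52742746 -0.22532529  0.032     ]
 [ 0.46768737 -0.17531273  0.032     ]] [ 0.52201168 -0.17033174  0.032     ]
[0.07862258 0.07779172 0.07791107 0.07698706] [50.65807683 50.53885465 50.06497403 51.07024086]
disc ((434.5084533691406, 283.7590026855469), (63.71065902709961, 68.21151733398438), 161.98594665527344) [ 0.52012155 -0.16430991  0.006     ]
[124, 124, 123, 124, 123, 123, 123, 123, 122, 123, 122, 123, 122, 122, 124, 123, 122, 122, 117, 104, 94, 91, 90, 90, 88, 91, 91, 93, 93, 92, 94, 94, 93, 92, 93, 94, 93, 91, 93, 93, 95, 93, 88, 83, 89, 94, 91, 78, 54, 32, 27, 30, 33, 36, 48, 77, 102, 110, 112, 112, 112, 111, 111, 111, 112, 111, 111, 111, 111, 112, 113, 113, 116, 122, 124, 125, 124, 124, 123, 124, 124, 125, 124, 125, 124, 124, 124, 124, 123, 125]
[137, 143, 141, 141, 140, 139, 144, 143, 141, 139, 140, 141, 140, 138, 138, 140, 142, 141, 142, 140, 117, 85, 73, 85, 96, 98, 100, 96, 98, 105, 97, 92, 96, 97, 99, 98, 100, 102, 99, 101, 96, 96, 91, 94, 99, 96, 101, 91, 81, 59, 59, 77, 108, 127, 125, 128, 134, 142, 138, 141, 140, 140, 142, 142, 142, 139, 141, 142, 138, 139, 140, 140, 140, 141, 141, 142, 140, 139, 141, 140]
```

View pics/m1.png

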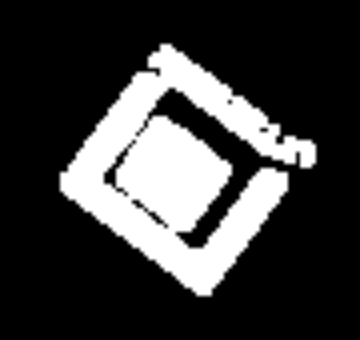

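```bash
python3 - <<'E'
from h import *
import pickle
t,s=pickle.load(open("cams.pkl","rb"))
def circ(c,box,lo,hi):
    x0,y0,x1,y1=box;g=cv2.GaussianBlur(cv2.cvtColor(c["image"],6),(3,3),0)[y0:y1,x0:x1]
    m=((g>lo)&(g<hi)).astype(np.uint8)*255
    m=cv2.morphologyEx(m,cv2.MORPH_CLOSE,np.ones((3,3)));m=cv2.morphologyEx(m,cv2.MORPH_OPEN,np.ones((5,5)))
    k=max(cv2.findContours(m,0,1)[0],key=cv2.contourArea);el=cv2.fitEllipse(cv2.convexHull(k));
    return (el[0][0]+x0,el[0][1]+y0),el[1],el[2],m
a=circ(t,(190,265,240,315),75,106);b=circ(s,(250,322,305,365),84,112)
print(a[:3],b[:3])
A=plane(t,a[0],.087);B=plane(s,b[0],.087);print(A,B,tri(t,a[0],s,b[0]), [x/t["fx"]*(t["origin"][2]-.087) for x in a[1]])
f=lambda m:cv2.resize(m,(360,320),interpolation=0)
cv2.imwrite("pics/m2.png",np.hstack([f(a[3]),f(b[3])]))
# foot corners in scene, at z=.026 & bottom
for p,z in(((261.5,442/4+0,),0),):pass
for n,p in dict(left=(240+86/4,320+190/4),bot=(240+155/4,320+240/4),right=(240+218/4,320+172/4)).items(): print(n,plane(s,p,.026))
for p in((180+219/4,255+102/4),(180+222/4,255+192/4)): print("top edge",plane(t,p,.013))
# holder in scene
P=np.array([plane(s,p,.032) for p in[(350+80/4,195+80/4),(350+225/4,195+52/4),(350+282/4,195+165/4),(350+125/4,195+193/4)]]);print(P,P.mean(0))
# bystanders tops
for n,p,z in(("shield",(343,311),.078),("vial",(345,261),.057),("bigpig",(350,160),.092)): print(n,plane(t,p,z))
E
```

```text
((217.4918670654297, 292.84637451171875), (33.02618408203125, 40.98675537109375), 148.29983520507812) ((275.59460639953613, 344.0488967895508), (24.235300064086914, 30.928783416748047), 80.2660903930664)
[0.50780493 0.18351823 0.087     ] [0.51520928 0.19399096 0.087     ] (array([0.5132923 , 0.18803372, 0.07871931]), np.float64(0.011504070802279215)) [np.float64(0.05053631380054025), np.float64(0.06271749488087323)]
left [0.53094978 0.21404426 0.026     ]
bot [0.49597307 0.21418457 0.026     ]
right [0.49463814 0.17661282 0.026     ]
top edge [0.53209549 0.16867382 0.013     ]
top edge [0.49486222 0.16731014 0.013     ]
[[ 0.57278041 -0.15894755  0.032     ]
 [ 0.52667372 -0.2175168   0.032     ]
 [ 0.46773669 -0.1701926   0.032     ]
 [ 0.51688556 -0.1113044   0.032     ]] [ 0.5210191  -0.16449034  0.032     ]
shield [ 0.47659583 -0.00752308  0.078     ]
vial [ 0.55581721 -0.0137387   0.057     ]
bigpig [ 0.71151852 -0.02465535  0.092     ]
```

View pics/m2.png

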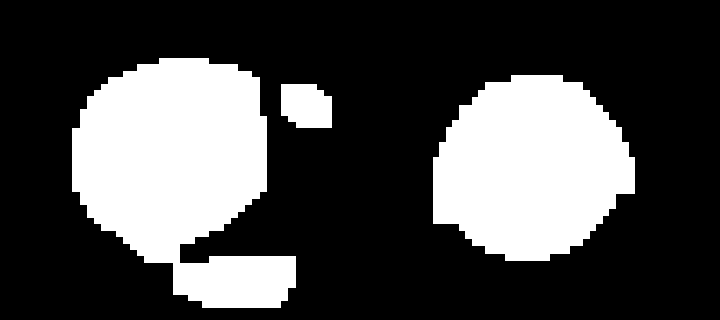

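```bash
cat > plan.py <<'E'
import sys,numpy as np
from h import *
from plant import arm
def go(t,yaw,n,op=1.0,start=None):
    s=arm.get_state();p=s["eef_pos"].copy();y=s["tool_rot"][2];dy=(yaw-y+np.pi)%(2*np.pi)-np.pi
    print("at",p.round(4),s["tool_rot"].round(4))
    st=(np.array(t)-p)/n;tz=round(-dy/n,3)
    acc=np.zeros(3);rows=[]
    for i in range(n):
        M=np.array([[np.cos(y),np.sin(y),0],[np.sin(y),-np.cos(y),0],[0,0,-1]])
        want=st*(i+1)-acc; v=np.round((M.T@want)*1000,0 if n>1 else 1);acc+=M@v/1000
        rows.append([op,v.tolist(),[0,0,tz]]);y-=tz
    print(rows)
E
python3 -c "
from plan import *
go([.52,-.167,.15],-2.26,12)"
```

```text
at [ 0.2589 -0.6231  0.2341] [ 3.1408e+00 -1.0000e-04 -2.7478e+00]
[[1.0, [-35.0, 27.0, 7.0], [0, 0, np.float64(-0.041)]], [1.0, [-35.0, 25.0, 7.0], [0, 0, np.float64(-0.041)]], [1.0, [-37.0, 24.0, 7.0], [0, 0, np.float64(-0.041)]], [1.0, [-38.0, 22.0, 7.0], [0, 0, np.float64(-0.041)]], [1.0, [-38.0, 21.0, 7.0], [0, 0, np.float64(-0.041)]], [1.0, [-40.0, 19.0, 7.0], [0, 0, np.float64(-0.041)]], [1.0, [-40.0, 18.0, 7.0], [0, 0, np.float64(-0.041)]], [1.0, [-41.0, 15.0, 7.0], [0, 0, np.float64(-0.041)]], [1.0, [-41.0, 15.0, 7.0], [0, 0, np.float64(-0.041)]], [1.0, [-42.0, 12.0, 7.0], [0, 0, np.float64(-0.041)]], [1.0, [-43.0, 11.0, 7.0], [0, 0, np.float64(-0.041)]], [1.0, [-43.0, 9.0, 7.0], [0, 0, np.float64(-0.041)]]]
```

>>> arm_command(
  moves=[
    [1, [-35, 27, 7], [0, 0, -0.041]],
    [1, [-35, 25, 7], [0, 0, -0.041]],
    [1, [-37, 24, 7], [0, 0, -0.041]],
    [1, [-38, 22, 7], [0, 0, -0.041]],
    [1, [-38, 21, 7], [0, 0, -0.041]],
    [1, [-40, 19, 7], [0, 0, -0.041]],
    [1, [-40, 18, 7], [0, 0, -0.041]],
    [1, [-41, 15, 7], [0, 0, -0.041]],
    [1, [-41, 15, 7], [0, 0, -0.041]],
    [1, [-42, 12, 7], [0, 0, -0.041]],
  ],
)

```text
clock: 1.25
eef_pos: [0.4769, -0.2416, 0.1645]
tool_rot: [-3.141, 0.0, -2.336]
force: [1.8, -1.0, 0.4]
opening: 0.999
```

>>> arm_command(
  moves=[
    [1, [-43, 11, 7], [0, 0, -0.041]],
    [1, [-43, 9, 7], [0, 0, -0.041]],
    [1, [0, 0, 0], [0, 0, 0]],
    [1, [0, 0, 0], [0, 0, 0]],
  ],
)

```text
clock: 1.65
eef_pos: [0.5203, -0.1656, 0.1502]
tool_rot: [3.141, -0.0, -2.254]
force: [-0.4, 0.6, -0.3]
opening: 1.001
```

```bash
python3 - <<'E'
from plant import arm
from h import *
import pickle
c,s=cap(arm,"wrist");pickle.dump(c,open("wh.pkl","wb"));cv2.imwrite("pics/wh.png",c["image"]);print(s["clock"],s["eef_pos"],s["tool_rot"],s["force"],s["wrist_torque"],proj(c,[.521,-.168,.032]))
E
```

```text
1.65 [ 0.52033679 -0.16561992  0.15024697] [ 3.14101592e+00 -4.87763877e-04 -2.25368759e+00] [-0.43981827  0.64510256 -0.27470927] [-0.05076524  0.08316982  0.0976047 ] (np.float64(314.64472488087966), np.float64(241.0780374631146))
```

View pics/wh.png

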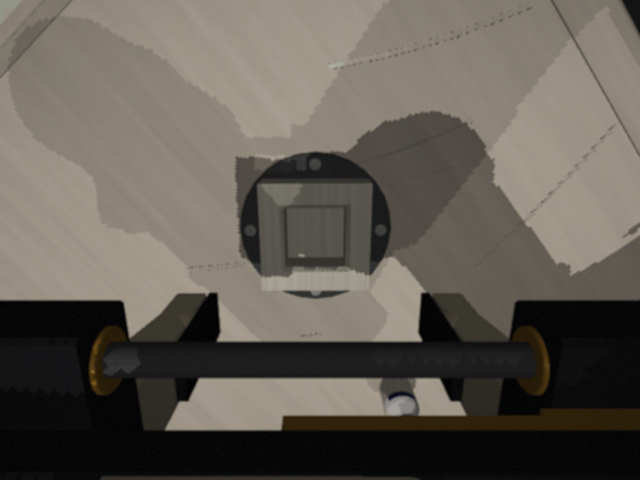

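```bash
python3 - <<'E'
from h import *
import pickle
c=pickle.load(open("wh.pkl","rb"))
z=cv2.resize(c["image"][170:300,245:385],None,fx=4.5,fy=4.5,interpolation=cv2.INTER_CUBIC)
z=np.clip(z.astype(float)*1.7,0,255).astype(np.uint8);cv2.imwrite("pics/z1.png",z)
E
```

```text
(no output)
```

View pics/z1.png

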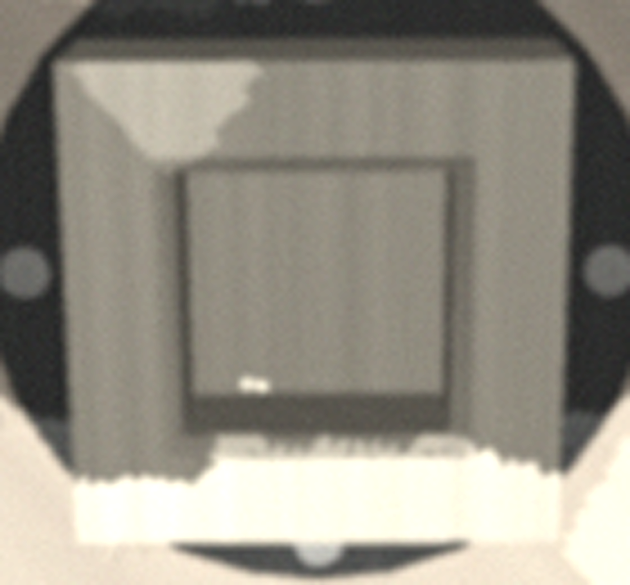

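```bash
python3 - <<'E'
from h import *
import pickle
c=pickle.load(open("wh.pkl","rb"))
def f(pts,z):
    P=np.array([plane(c,(245+(x+.5)/4.5-.5,170+(y+.5)/4.5-.5),z) for x,y in pts]);e=np.roll(P,-1,0)-P
    print(P.mean(0).round(4),np.linalg.norm(e,axis=1).round(4),(np.degrees(np.arctan2(e[:,1],e[:,0]))%90).round(1))
f([(52,60),(576,58),(560,542),(75,543)],.032)
f([(187,170),(447,170),(443,394),(192,394)],.008)
E
```

```text
[ 0.5198 -0.1693  0.032 ] [0.0786 0.0785 0.0789 0.0784] [51.  51.1 50.9 50.9]
[ 0.5211 -0.1676  0.008 ] [0.0432 0.0393 0.0433 0.0393] [50.7 50.8 50.7 50.6]
```

```bash
python3 -c "
from plan import *
go([.513,.191,.19],-1.571,8)"
```

```text
at [ 0.52   -0.1664  0.1504] [ 3.1412e+00 -4.0000e-04 -2.2551e+00]
[[1.0, [-34.0, 29.0, -5.0], [0, 0, np.float64(-0.086)]], [1.0, [-36.0, 26.0, -5.0], [0, 0, np.float64(-0.086)]], [1.0, [-39.0, 22.0, -5.0], [0, 0, np.float64(-0.086)]], [1.0, [-40.0, 20.0, -5.0], [0, 0, np.float64(-0.086)]], [1.0, [-42.0, 15.0, -5.0], [0, 0, np.float64(-0.086)]], [1.0, [-43.0, 12.0, -5.0], [0, 0, np.float64(-0.086)]], [1.0, [-44.0, 9.0, -5.0], [0, 0, np.float64(-0.086)]], [1.0, [-45.0, 4.0, -5.0], [0, 0, np.float64(-0.086)]]]
```

>>> arm_command(
  moves=[
    [1, [-34, 29, -5], [0, 0, -0.086]],
    [1, [-36, 26, -5], [0, 0, -0.086]],
    [1, [-39, 22, -5], [0, 0, -0.086]],
    [1, [-40, 20, -5], [0, 0, -0.086]],
    [1, [-42, 15, -5], [0, 0, -0.086]],
    [1, [-43, 12, -5], [0, 0, -0.086]],
    [1, [-44, 9, -5], [0, 0, -0.086]],
    [1, [-45, 4, -5], [0, 0, -0.086]],
    [1, [0, 0, 0], [0, 0, 0]],
    [1, [0, 0, 0], [0, 0, 0]],
  ],
)

```text
clock: 2.7
eef_pos: [0.5137, 0.191, 0.1907]
tool_rot: [3.142, 0.0, -1.568]
force: [-0.9, -0.0, -0.5]
opening: 1.002
```

```bash
python3 - <<'E'
from plant import arm
from h import *
import pickle
c,s=cap(arm,"wrist");pickle.dump(c,open("wp.pkl","wb"));print(s["clock"],s["eef_pos"],s["tool_rot"],s["force"],s["wrist_torque"],proj(c,[.513,.191,.087]))
x,y=proj(c,[.513,.191,.06]);x0,y0=int(x)-70,int(y)-65;print(x0,y0)
z=cv2.resize(c["image"][y0:y0+130,x0:x0+140],None,fx=4.5,fy=4.5,interpolation=cv2.INTER_CUBIC)
z=np.clip(z.astype(float)*1.7,0,255).astype(np.uint8);cv2.imwrite("pics/z2.png",z)
E
```

```text
2.7 [0.51370509 0.19099152 0.19066032] [ 3.14154127e+00  4.40658867e-05 -1.56807715e+00] [-0.9466205  -0.02036255 -0.47002167] [-0.0520496   0.10831012  0.0304547 ] (np.float64(317.9151087648504), np.float64(247.82134660436455))
248 171
```

View pics/z2.png

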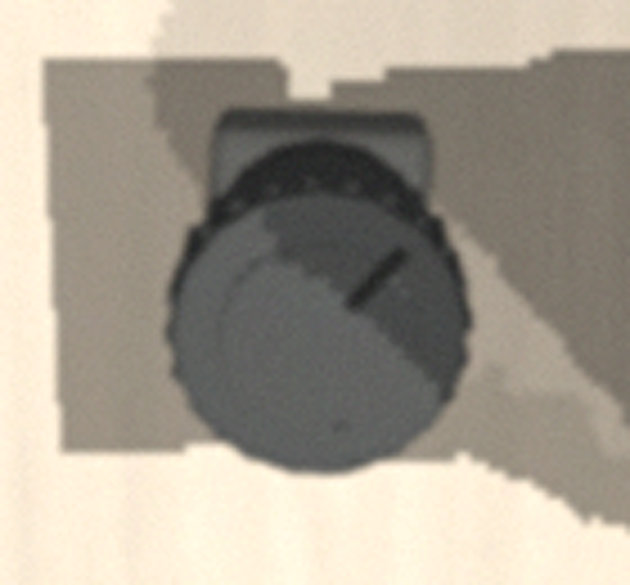

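```bash
python3 - <<'E'
from h import *
import pickle
c=pickle.load(open("wp.pkl","rb"))
u=lambda x,y:(248+(x+.5)/4.5-.5,171+(y+.5)/4.5-.5)
print(plane(c,u(319,331.5),.087),[plane(c,u(*p),.087) for p in((172,331),(466,331),(319,193),(319,470))])
print([plane(c,u(*p),.026) for p in((213,150),(433,150),(225,128),(420,128))],[plane(c,u(*p),.0) for p in((222,111),(425,111))])
E
python3 -c "
from plan import *
go([.5135,.1925,.068],-1.571,4)"
```

```text
[0.512609   0.18852132 0.087     ] [array([0.53442972, 0.18845717, 0.087     ]), array([0.49078846, 0.18843048, 0.087     ]), array([0.51261569, 0.16754547, 0.087     ]), array([0.512602  , 0.21050589, 0.087     ])]
[array([0.53160424, 0.17301222, 0.026     ]), array([0.49231288, 0.17298832, 0.026     ]), array([0.5294018 , 0.16904509, 0.026     ]), array([0.49470093, 0.16902399, 0.026     ])] [array([0.53133282, 0.17044087, 0.        ]), array([0.49233605, 0.17041718, 0.        ])]
at [0.5136 0.1902 0.1905] [ 3.1413e+00 -2.0000e-04 -1.5693e+00]
[[1.0, [-1.0, 0.0, 31.0], [0, 0, np.float64(0.0)]], [1.0, [-0.0, 0.0, 30.0], [0, 0, np.float64(0.0)]], [1.0, [-1.0, 0.0, 31.0], [0, 0, np.float64(0.0)]], [1.0, [-0.0, 0.0, 31.0], [0, 0, np.float64(0.0)]]]
```

>>> arm_command(
  moves=[
    [1, [1.5, 1, 30], [0, 0, 0]],
    [1, [0, 0, 35], [0, 0, 0]],
    [1, [0, 0, 30], [0, 0, 0]],
    [1, [0, 0, 20], [0, 0, 0]],
    [1, [0, 0, 8.5], [0, 0, 0]],
    [1, [0, 0, 0], [0, 0, 0]],
  ],
)

```text
clock: 3.35
eef_pos: [0.5124, 0.1879, 0.0663]
tool_rot: [3.14, -0.001, -1.57]
force: [0.7, 0.5, 1.2]
opening: 0.997
```

>>> arm_command(
  moves=[
    [0, [0, 0, 0], [0, 0, 0]],
    [0, [0, 0, 0], [0, 0, 0]],
    [0, [0, 0, 0], [0, 0, 0]],
    [0, [0, 0, 0], [0, 0, 0]],
    [0, [0, 0, 0], [0, 0, 0]],
    [0, [0, 0, 0], [0, 0, 0]],
  ],
)

```text
clock: 3.95
eef_pos: [0.5131, 0.19, 0.0674]
tool_rot: [-3.141, 0.0, -1.567]
force: [3.1, -0.0, 2.4]
opening: 0.517
```

>>> arm_command(
  moves=[
    [0, [0, 0, -10], [0, 0, 0]],
    [0, [0, 0, -25], [0, 0, 0]],
    [0, [0, 0, -30], [0, 0, 0]],
    [0, [0, 0, -30], [0, 0, 0]],
    [0, [0, 0, -18], [0, 0, 0]],
    [0, [0, 0, 0], [0, 0, 0]],
    [0, [0, 0, 0], [0, 0, 0]],
  ],
)

```text
clock: 4.65
eef_pos: [0.5117, 0.1893, 0.1791]
tool_rot: [3.14, -0.0, -1.568]
force: [-0.5, 0.2, -7.4]
opening: 0.504
```

```bash
python3 - <<'E'
from plant import arm
from h import *
import pickle
c,s=cap(arm,"wrist");print(s["clock"],s["eef_pos"],s["tool_rot"],s["force"],s["wrist_torque"],s["opening"])
cv2.imwrite("pics/wl.png",np.clip(c["image"][150:400,170:470].astype(float)*1.7,0,255).astype(np.uint8).repeat(2,0).repeat(2,1))
c,_=cap(arm,"scene");cv2.imwrite("pics/sl.png",cv2.resize(c["image"][200:400,200:400],None,fx=3,fy=3))
E
python3 -c "
from plan import *
go([.520,-.169,.180],-1.571-.6825,12,0)"
```

```text
4.65 [0.51166635 0.18932857 0.17907633] [ 3.13983083e+00 -1.39524225e-04 -1.56836307e+00] [-0.4579153   0.21046513 -7.39144004] [-0.00116959  0.17138365  0.05248566] 0.5041075523242567
at [0.5114 0.189  0.1782] [ 3.1384e+00 -1.6000e-03 -1.5683e+00]
[[0, [30.0, -1.0, -0.0], [0, 0, np.float64(0.057)]], [0, [30.0, -2.0, -0.0], [0, 0, np.float64(0.057)]], [0, [29.0, -4.0, -0.0], [0, 0, np.float64(0.057)]], [0, [29.0, -6.0, -1.0], [0, 0, np.float64(0.057)]], [0, [29.0, -7.0, 0.0], [0, 0, np.float64(0.057)]], [0, [29.0, -9.0, 0.0], [0, 0, np.float64(0.057)]], [0, [28.0, -11.0, -0.0], [0, 0, np.float64(0.057)]], [0, [27.0, -12.0, -0.0], [0, 0, np.float64(0.057)]], [0, [27.0, -14.0, -0.0], [0, 0, np.float64(0.057)]], [0, [25.0, -15.0, -1.0], [0, 0, np.float64(0.057)]], [0, [25.0, -16.0, 0.0], [0, 0, np.float64(0.057)]], [0, [24.0, -18.0, 0.0], [0, 0, np.float64(0.057)]]]
```

View pics/wl.png

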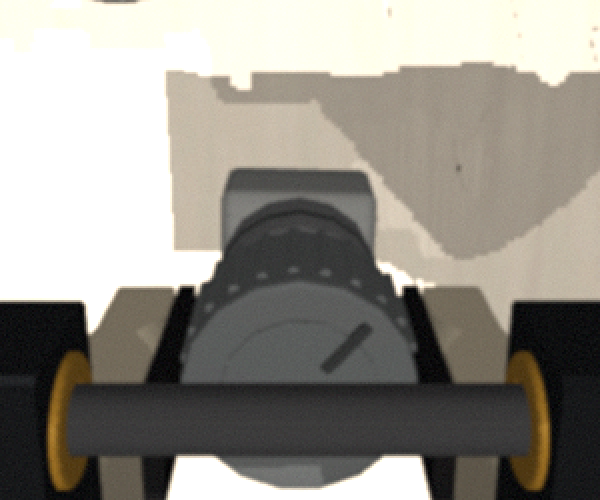

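View pics/sl.png

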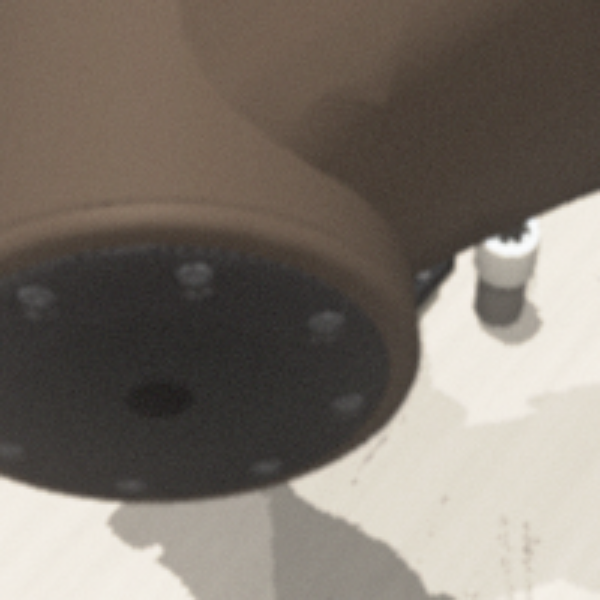

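>>> arm_command(
  moves=[
    [0, [30, -1, 0], [0, 0, 0.055]],
    [0, [30, -2, 0], [0, 0, 0.055]],
    [0, [29, -4, 0], [0, 0, 0.055]],
    [0, [29, -6, -1], [0, 0, 0.055]],
    [0, [29, -7, 0], [0, 0, 0.055]],
    [0, [29, -9, 0], [0, 0, 0.055]],
    [0, [28, -11, 0], [0, 0, 0.055]],
    [0, [27, -12, 0], [0, 0, 0.055]],
    [0, [27, -14, 0], [0, 0, 0.055]],
    [0, [25, -15, 0], [0, 0, 0.055]],
  ],
)

```text
clock: 5.75
eef_pos: [0.5219, -0.1098, 0.1793]
tool_rot: [3.139, -0.002, -2.12]
force: [1.0, 0.1, -7.5]
opening: 0.503
```

>>> arm_command(
  moves=[
    [0, [25, -16, 0], [0, 0, 0.055]],
    [0, [15, -12, 0], [0, 0, 0.04]],
    [0, [9, -6, 0], [0, 0, 0]],
    [0, [0, 0, 15], [0, 0, 0]],
    [0, [0, 0, 15], [0, 0, 0]],
    [0, [0, 0, 0], [0, 0, 0]],
    [0, [0, 0, 0], [0, 0, 0]],
    [0, [0, 0, 0], [0, 0, 0]],
  ],
)

```text
clock: 6.55
eef_pos: [0.525, -0.1679, 0.1516]
tool_rot: [-3.141, 0.0, -2.212]
force: [0.0, 0.4, -6.4]
opening: 0.505
```

```bash
python3 - <<'E'
from plant import arm
from h import *
import pickle
c,s=cap(arm,"wrist");pickle.dump(c,open("w3.pkl","wb"));print(s["clock"],s["eef_pos"],s["tool_rot"],s["force"],s["wrist_torque"],s["opening"])
cv2.imwrite("pics/w3.png",np.clip(cv2.resize(c["image"][140:340,190:440],None,fx=3,fy=3,interpolation=cv2.INTER_CUBIC).astype(float)*1.7,0,255).astype(np.uint8))
E
```

```text
6.55 [ 0.52495545 -0.16791503  0.15157971] [-3.14097796e+00  1.90404483e-04 -2.21185860e+00] [ 0.00883729  0.39647309 -6.38636868] [ 0.06657811 -0.03210271 -0.00090579] 0.5049664037001415
```

View pics/w3.png

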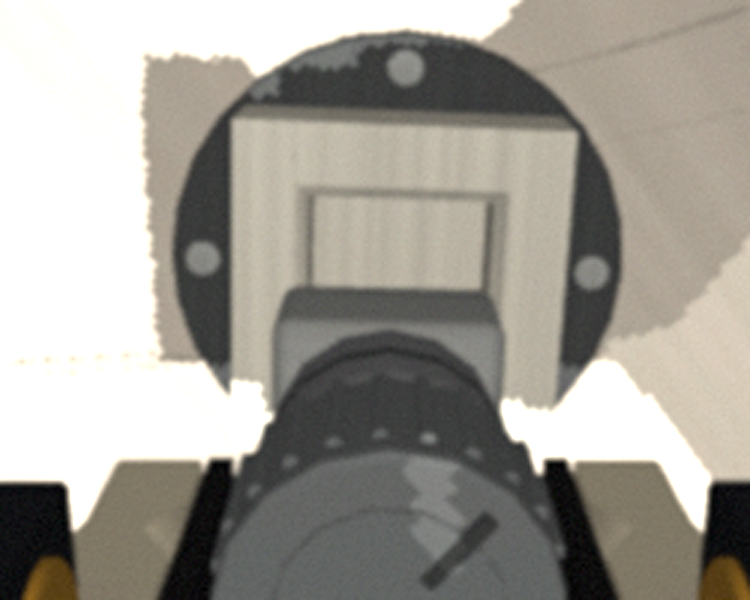

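```bash
python3 - <<'E'
from h import *
import pickle
c=pickle.load(open("w3.pkl","rb"))
u=lambda x,y:(190+(x+.5)/3-.5,140+(y+.5)/3-.5)
zb=.1516-.0674
# frame of holder
a,b=plane(c,u(232,118),.032),plane(c,u(576,130),.032)
print(a,b,np.linalg.norm(a-b)); ey=(b-a)/np.linalg.norm(b-a); ex=np.array([-ey[1],ey[0],0]); 
if ex@(c["origin"]-a)<0: ex=-ex
print("yaw",np.degrees(np.arctan2(ey[1],ey[0]))%90)
H=(a+b)/2-0; 
# direction from top edge toward center
t=np.array([.52,-.169,.032])-H; n=np.array([-ey[1],ey[0],0]); n*=np.sign(n@t); print("holder c",H+n*.039)
HC=H+n*.039
# foot
l,r=plane(c,u(275,350),zb+.026),plane(c,u(503,358),zb+.026);print("foot w",np.linalg.norm(l-r),"mid along ey",((l+r)/2-HC)@ey)
l,r=plane(c,u(290,288),zb),plane(c,u(487,295),zb);m=(l+r)/2;print("foot yaw",np.degrees(np.arctan2(*(r-l)[1::-1]))%90,"mid ey",(m-HC)@ey,"foot centre along n from HC:",(m+n*.02-HC)@n)
FC=m+n*.02;print("FC",FC,"n",n,"ey",ey)
l,r=plane(c,u(288,318),zb+.026),plane(c,u(495,325),zb+.026);m=(l+r)/2;print("upper edge:",(m+n*.02-HC)@n, m+n*.02)
E
```

```text
[ 0.52556925 -0.22415271  0.032     ] [ 0.46503745 -0.17542557  0.032     ] 0.07770735655468661
yaw 51.16648617196813
holder c [ 0.51975867 -0.16940926  0.032     ]
foot w 0.03874945501950381 mid along ey -0.002432182202790602
foot yaw 51.05175093145348 mid ey -0.0026585850376642313 foot centre along n from HC: 0.0057274307914056185
FC [ 0.52542107 -0.16661485  0.0842    ] n [ 0.62705956  0.77897131 -0.        ] ey [-0.77897131  0.62705956  0.        ]
upper edge: 0.003666134944247802 [ 0.52378452 -0.16794363  0.1102    ]
```

>>> arm_command(
  moves=[
    [0, [3.9, 3.3, 10], [0, 0, 0]],
    [0, [0, 0, 20], [0, 0, 0]],
    [0, [0, 0, 15], [0, 0, 0]],
    [0, [0, 0, 2], [0, 0, 0]],
    [0, [0, 0, 0], [0, 0, 0]],
    [0, [0, 0, 0], [0, 0, 0]],
  ],
)

```text
clock: 7.2
eef_pos: [0.5202, -0.1693, 0.1049]
tool_rot: [-3.14, 0.001, -2.212]
force: [0.6, 0.2, -6.5]
opening: 0.504
```

```bash
python3 - <<'E'
from plant import arm
from h import *
import pickle
c,s=cap(arm,"wrist");print(s["clock"],s["eef_pos"],s["tool_rot"],s["force"],s["wrist_torque"],s["opening"])
cv2.imwrite("pics/w4.png",np.clip(cv2.resize(c["image"][140:340,190:440],None,fx=3,fy=3,interpolation=cv2.INTER_CUBIC).astype(float)*1.7,0,255).astype(np.uint8))
E
```

```text
7.2 [ 0.52015015 -0.16932266  0.10488075] [-3.14032123e+00  6.46742058e-04 -2.21243495e+00] [ 0.56505545  0.21146085 -6.52559309] [0.00852109 0.03725247 0.03342324] 0.5039592557116754
```

View pics/w4.png

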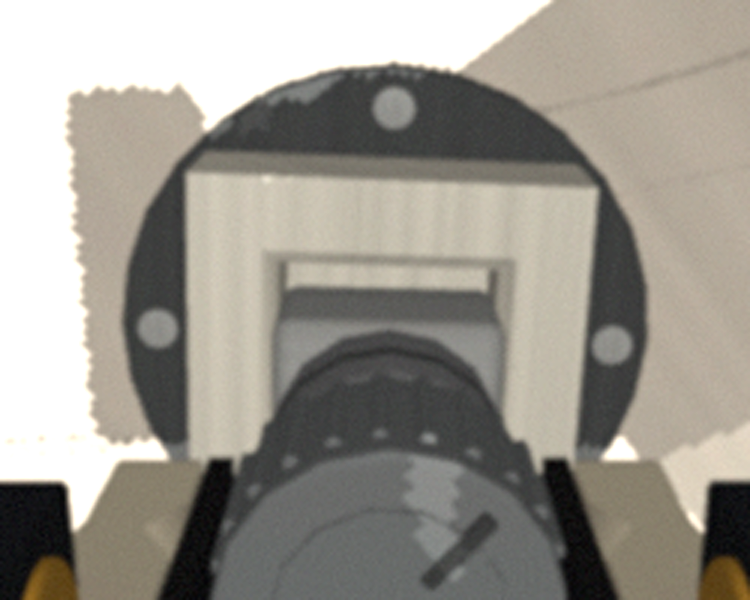

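>>> arm_command(
  moves=[
    [0, [0, 0, 4], [0, 0, 0]],
    [0, [0, 0, 4], [0, 0, 0]],
    [0, [0, 0, 4], [0, 0, 0]],
    [0, [0, 0, 3], [0, 0, 0]],
    [0, [0, 0, 0], [0, 0, 0]],
  ],
)

```text
clock: 7.75
eef_pos: [0.5191, -0.1692, 0.0884]
tool_rot: [3.141, -0.001, -2.213]
force: [0.4, -0.4, -7.3]
opening: 0.508
```

Inside the mouth by about 11 mm with no contact; continuing.

>>> arm_command(
  moves=[
    [0, [0, 0, 3], [0, 0, 0]],
    [0, [0, 0, 3], [0, 0, 0]],
    [0, [0, 0, 3], [0, 0, 0]],
    [0, [0, 0, 2], [0, 0, 0]],
    [0, [0, 0, 0], [0, 0, 0]],
  ],
)

```text
clock: 8.25
eef_pos: [0.5193, -0.1692, 0.0777]
tool_rot: [3.141, -0.0, -2.213]
force: [-0.4, 1.2, -6.6]
opening: 0.507
```

>>> arm_command(
  moves=[
    [0, [0, 0, 1], [0, 0, 0]],
    [0, [0, 0, 0], [0, 0, 0]],
  ],
)

```text
clock: 8.45
eef_pos: [0.5195, -0.1693, 0.077]
tool_rot: [-3.142, 0.0, -2.213]
force: [-0.0, -0.3, -7.5]
opening: 0.506
```

>>> arm_command(
  moves=[
    [0, [0, 0, 1], [0, 0, 0]],
    [0, [0, 0, 0], [0, 0, 0]],
  ],
)

```text
clock: 8.65
eef_pos: [0.5195, -0.1692, 0.076]
tool_rot: [3.142, 0.0, -2.213]
force: [-0.7, -0.3, -7.5]
opening: 0.506
```

>>> arm_command(
  moves=[
    [0, [0, 0, 0.5], [0, 0, 0]],
    [0, [0, 0, 0], [0, 0, 0]],
  ],
)

```text
clock: 8.85
eef_pos: [0.5196, -0.1693, 0.0756]
tool_rot: [-3.141, 0.0, -2.213]
force: [-0.4, 0.5, -6.2]
opening: 0.504
```

>>> arm_command(
  moves=[
    [0, [0, 0, 0.5], [0, 0, 0]],
    [0, [0, 0, 0], [0, 0, 0]],
  ],
)

```text
clock: 9.05
eef_pos: [0.5199, -0.1692, 0.0755]
tool_rot: [-3.141, 0.0, -2.212]
force: [-0.9, 1.5, -2.2]
opening: 0.5
```

>>> arm_command(
  moves=[
    [0, [0, 0, 0.5], [0, 0, 0]],
    [0, [0, 0, 0], [0, 0, 0]],
  ],
)

```text
clock: 9.25
eef_pos: [0.5201, -0.1692, 0.0753]
tool_rot: [-3.14, 0.001, -2.212]
force: [-1.1, 2.6, 3.1]
opening: 0.505
```

>>> arm_command(
  moves=[
    [1, [0, 0, 0], [0, 0, 0]],
    [1, [0, 0, 0], [0, 0, 0]],
    [1, [0, 0, 0], [0, 0, 0]],
    [1, [0, 0, 0], [0, 0, 0]],
  ],
)

```text
clock: 9.65
eef_pos: [0.5195, -0.1694, 0.0745]
tool_rot: [-3.141, -0.0, -2.213]
force: [0.1, -0.8, 1.2]
opening: 0.807
```

```bash
python3 - <<'E'
from plant import arm
from h import *
c,s=cap(arm,"wrist");print(s["clock"],s["eef_pos"],s["tool_rot"],s["joint_pos"],s["force"],s["wrist_torque"],s["opening"])
cv2.imwrite("pics/w5.png",np.clip(cv2.resize(c["image"][140:400,170:470],None,fx=2.5,fy=2.3,interpolation=cv2.INTER_CUBIC).astype(float)*1.7,0,255).astype(np.uint8))
E
```

```text
9.65 [ 0.5195484  -0.16937362  0.0745289 ] [-3.14148396e+00 -4.31923531e-05 -2.21282258e+00] [ 4.35609978e-02  3.09551926e-01 -4.74142647e-01  1.44365248e-04
 -7.87044972e-01 -6.85689161e-01] [ 0.13251023 -0.75346437  1.16239461] [-0.01617972  0.07817986  0.0153051 ] 0.8067494733796204
```

View pics/w5.png

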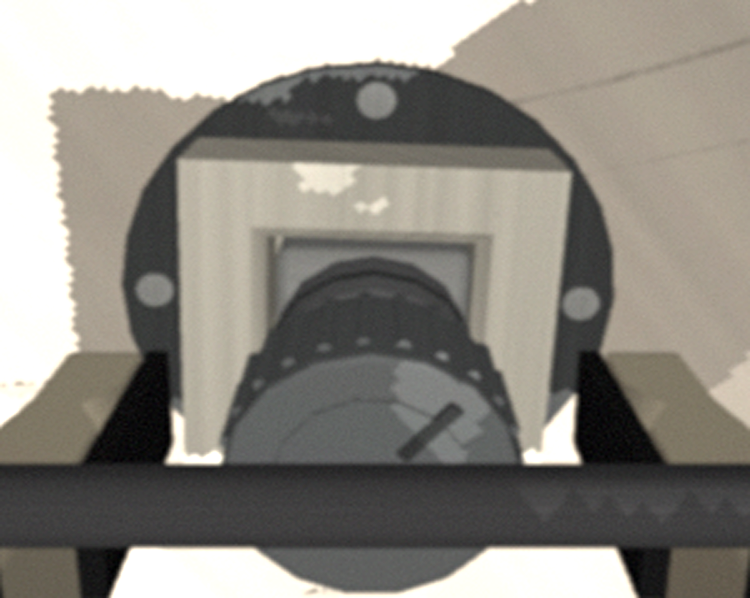

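>>> arm_command(
  moves=[
    [1, [0, 0, 0], [0, 0, -0.1]],
    [1, [0, 0, 0], [0, 0, -0.1]],
    [1, [0, 0, 0], [0, 0, -0.1]],
    [1, [0, 0, 0], [0, 0, 0]],
  ],
)

```text
clock: 10.1
eef_pos: [0.5195, -0.1693, 0.0745]
tool_rot: [3.142, -0.0, -1.911]
force: [-0.4, 0.9, -0.4]
opening: 0.998
```

>>> arm_command(
  moves=[
    [0, [0, 0, 0], [0, 0, 0]],
    [0, [0, 0, 0], [0, 0, 0]],
    [0, [0, 0, 0], [0, 0, 0]],
    [0, [0, 0, 0], [0, 0, 0]],
    [0, [0, 0, 0], [0, 0, 0]],
    [0, [0, 0, 0], [0, 0, 0]],
  ],
)

```text
clock: 10.7
eef_pos: [0.5196, -0.1693, 0.0746]
tool_rot: [-3.141, 0.0, -1.913]
force: [2.0, -0.9, 1.5]
opening: 0.515
```

```bash
cat > st.py <<'E'
from plant import arm
s=arm.get_state();print(round(s["clock"],2),s["eef_pos"].round(4),"yaw",s["tool_rot"].round(4),"F",s["force"].round(2),"T",s["wrist_torque"].round(3),"op",round(s["opening"],3),"tau6",s["tau"][5].round(3),"j6",s["joint_pos"][5].round(3))
E
python3 st.py
```

```text
10.7 [ 0.5196 -0.1693  0.0746] yaw [-3.1414  0.     -1.913 ] F [ 2.04 -0.94  1.5 ] T [-0.29  -0.67  -0.033] op 0.515 tau6 0.004 j6 -0.386
```

>>> arm_command(
  moves=[
    [0, [0, 0, 0], [0, 0, 0]],
    [0, [0, 0, 0], [0, 0, 0]],
  ],
)

```text
clock: 10.9
eef_pos: [0.5199, -0.1693, 0.0746]
tool_rot: [-3.141, 0.0, -1.913]
force: [1.0, -0.8, -1.6]
opening: 0.503
```

```bash
python3 st.py
```

```text
10.9 [ 0.5199 -0.1693  0.0746] yaw [-3.1410e+00  1.0000e-04 -1.9128e+00] F [ 0.96 -0.77 -1.56] T [-0.3   -0.507 -0.019] op 0.503 tau6 0.007 j6 -0.386
```

>>> arm_command(
  moves=[
    [0, [0, 0, 0], [0, 0, 0.03]],
    [0, [0, 0, 0], [0, 0, 0.03]],
    [0, [0, 0, 0], [0, 0, 0]],
  ],
)

```text
clock: 11.2
eef_pos: [0.5195, -0.1694, 0.0746]
tool_rot: [-3.142, -0.0, -1.974]
force: [0.2, -1.7, 0.3]
opening: 0.5
```

```bash
python3 st.py
```

```text
11.2 [ 0.5195 -0.1694  0.0746] yaw [-3.1415e+00 -2.0000e-04 -1.9744e+00] F [ 0.23 -1.7   0.25] T [-0.74  -0.291  0.041] op 0.5 tau6 -0.516 j6 -0.447
```

>>> arm_command(
  moves=[
    [0, [0, 0, 0], [0, 0, 0.03]],
    [0, [0, 0, 0], [0, 0, 0.03]],
    [0, [0, 0, 0], [0, 0, 0]],
  ],
)

```text
clock: 11.5
eef_pos: [0.5195, -0.1693, 0.0746]
tool_rot: [-3.142, -0.0, -2.034]
force: [1.6, -2.5, 0.4]
opening: 0.506
```

```bash
python3 st.py
```

```text
11.5 [ 0.5195 -0.1693  0.0746] yaw [-3.1415e+00 -1.0000e-04 -2.0344e+00] F [ 1.61 -2.5   0.45] T [-0.87  -0.229  0.131] op 0.506 tau6 -0.538 j6 -0.507
```

>>> arm_command(
  moves=[
    [0, [0, 0, 0], [0, 0, 0.03]],
    [0, [0, 0, 0], [0, 0, 0.03]],
    [0, [0, 0, 0], [0, 0, 0]],
  ],
)

```text
clock: 11.8
eef_pos: [0.5195, -0.1693, 0.0746]
tool_rot: [-3.142, -0.0, -2.094]
force: [0.2, -2.7, 0.2]
opening: 0.508
```

```bash
python3 st.py
```

```text
11.8 [ 0.5195 -0.1693  0.0746] yaw [-3.1415 -0.     -2.0944] F [ 0.23 -2.66  0.15] T [-1.078 -0.186  0.145] op 0.508 tau6 -0.542 j6 -0.567
```

>>> arm_command(
  moves=[
    [0, [0, 0, 0], [0, 0, 0.04]],
    [0, [0, 0, 0], [0, 0, 0.04]],
    [0, [0, 0, 0], [0, 0, 0]],
  ],
)

```text
clock: 12.1
eef_pos: [0.5195, -0.1693, 0.0746]
tool_rot: [3.142, -0.0, -2.173]
force: [0.2, -2.1, 0.8]
opening: 0.509
```

```bash
python3 st.py
```

```text
12.1 [ 0.5195 -0.1693  0.0746] yaw [ 3.1415e+00 -1.0000e-04 -2.1733e+00] F [ 0.2 -2.1  0.8] T [-1.054 -0.104  0.086] op 0.509 tau6 -0.683 j6 -0.646
```

>>> arm_command(
  moves=[
    [0, [0, 0, 0], [0, 0, 0.04]],
    [0, [0, 0, 0], [0, 0, 0.04]],
    [0, [0, 0, 0], [0, 0, 0]],
  ],
)

```text
clock: 12.4
eef_pos: [0.5195, -0.1693, 0.0746]
tool_rot: [3.142, -0.0, -2.252]
force: [-0.4, -2.7, 1.1]
opening: 0.506
```

```bash
python3 st.py
```

```text
12.4 [ 0.5195 -0.1693  0.0746] yaw [ 3.1415e+00 -1.0000e-04 -2.2523e+00] F [-0.35 -2.73  1.09] T [-0.963 -0.115  0.177] op 0.506 tau6 -0.686 j6 -0.725
```

>>> arm_command(
  moves=[
    [0, [0, 0, 0], [0, 0, 0.04]],
    [0, [0, 0, 0], [0, 0, 0.04]],
    [0, [0, 0, 0], [0, 0, 0]],
  ],
)

```text
clock: 12.7
eef_pos: [0.5195, -0.1693, 0.0746]
tool_rot: [3.142, -0.0, -2.332]
force: [0.5, -1.7, 0.4]
opening: 0.505
```

```bash
python3 st.py
```

```text
12.7 [ 0.5195 -0.1693  0.0746] yaw [ 3.1415e+00 -1.0000e-04 -2.3317e+00] F [ 0.52 -1.7   0.4 ] T [-0.951 -0.02   0.11 ] op 0.505 tau6 -0.686 j6 -0.805
```

>>> arm_command(
  moves=[
    [0, [0, 0, 0], [0, 0, 0.04]],
    [0, [0, 0, 0], [0, 0, 0.04]],
    [0, [0, 0, 0], [0, 0, 0]],
  ],
)

```text
clock: 13.0
eef_pos: [0.5194, -0.1693, 0.0746]
tool_rot: [3.141, -0.0, -2.411]
force: [0.3, -2.8, 1.8]
opening: 0.506
```

```bash
python3 st.py
```

```text
13.0 [ 0.5194 -0.1693  0.0746] yaw [ 3.1414e+00 -1.0000e-04 -2.4114e+00] F [ 0.28 -2.77  1.84] T [-0.845  0.017  0.053] op 0.506 tau6 -0.623 j6 -0.884
```

>>> arm_command(
  moves=[
    [0, [0, 0, 0], [0, 0, 0.04]],
    [0, [0, 0, 0], [0, 0, 0.04]],
    [0, [0, 0, 0], [0, 0, 0]],
  ],
)

```text
clock: 13.3
eef_pos: [0.5194, -0.1692, 0.0745]
tool_rot: [3.141, -0.0, -2.491]
force: [-0.2, -2.5, 1.2]
opening: 0.501
```

```bash
python3 st.py
```

```text
13.3 [ 0.5194 -0.1692  0.0745] yaw [ 3.1414e+00 -1.0000e-04 -2.4910e+00] F [-0.2  -2.48  1.21] T [-0.725  0.05   0.061] op 0.501 tau6 -0.612 j6 -0.964
```

```bash
python3 - <<'E'
from plant import arm
from h import *
c,s=cap(arm,"wrist")
cv2.imwrite("pics/w6.png",np.clip(cv2.resize(c["image"][140:400,170:470],None,fx=2.5,fy=2.3,interpolation=cv2.INTER_CUBIC).astype(float)*1.7,0,255).astype(np.uint8))
E
python3 st.py
```

```text
13.35 [ 0.5194 -0.1692  0.0745] yaw [ 3.1414 -0.     -2.4901] F [ 0.13 -3.24  0.97] T [-0.71   0.128  0.066] op 0.506 tau6 -0.284 j6 -0.963
```

View pics/w6.png

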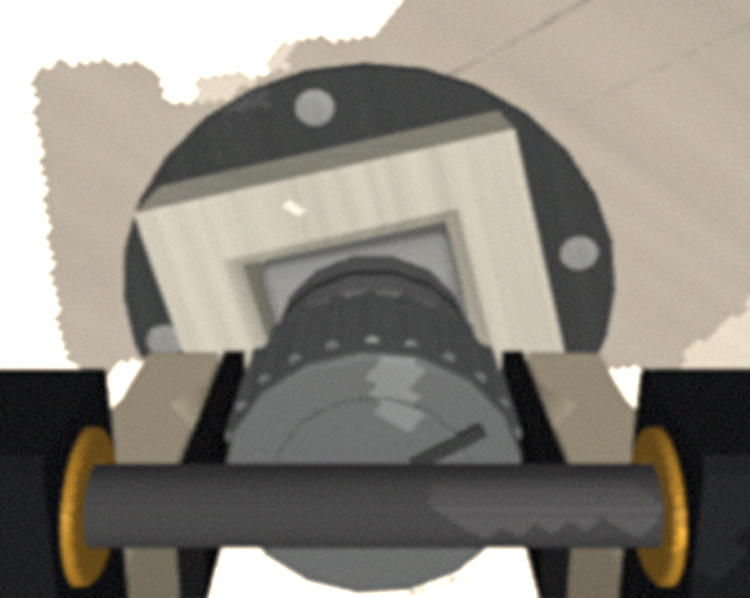

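>>> arm_command(
  moves=[
    [0, [0, 0, 0], [0, 0, 0.04]],
    [0, [0, 0, 0], [0, 0, 0.04]],
    [0, [0, 0, 0], [0, 0, 0]],
  ],
)

```text
clock: 13.65
eef_pos: [0.5194, -0.1692, 0.0746]
tool_rot: [3.141, -0.0, -2.571]
force: [-0.2, -1.6, 1.4]
opening: 0.507
```

```bash
python3 st.py
```

```text
13.65 [ 0.5194 -0.1692  0.0746] yaw [ 3.1414 -0.     -2.5713] F [-0.19 -1.58  1.42] T [-0.684  0.187  0.073] op 0.507 tau6 -0.609 j6 -1.044
```

>>> arm_command(
  moves=[
    [0, [0, 0, 0], [0, 0, 0.04]],
    [0, [0, 0, 0], [0, 0, 0.04]],
    [0, [0, 0, 0], [0, 0, 0]],
  ],
)

```text
clock: 13.95
eef_pos: [0.5194, -0.1692, 0.0745]
tool_rot: [3.141, -0.0, -2.651]
force: [0.0, -1.3, 2.4]
opening: 0.506
```

```bash
python3 st.py
```

```text
13.95 [ 0.5194 -0.1692  0.0745] yaw [ 3.1414e+00 -1.0000e-04 -2.6511e+00] F [ 0.04 -1.31  2.4 ] T [-0.559  0.213  0.051] op 0.506 tau6 -0.608 j6 -1.124
```

>>> arm_command(
  moves=[
    [0, [0, 0, 0], [0, 0, 0.04]],
    [0, [0, 0, 0], [0, 0, 0.04]],
    [0, [0, 0, 0], [0, 0, 0]],
  ],
)

```text
clock: 14.25
eef_pos: [0.5194, -0.1692, 0.0745]
tool_rot: [3.141, -0.0, -2.731]
force: [-0.5, -1.3, 1.8]
opening: 0.502
```

```bash
python3 st.py
```

```text
14.25 [ 0.5194 -0.1692  0.0745] yaw [ 3.1414e+00 -1.0000e-04 -2.7309e+00] F [-0.48 -1.28  1.78] T [-0.412  0.244  0.012] op 0.502 tau6 -0.605 j6 -1.204
```

>>> arm_command(
  moves=[
    [0, [0, 0, 0], [0, 0, 0.04]],
    [0, [0, 0, 0], [0, 0, 0.04]],
    [0, [0, 0, 0], [0, 0, 0]],
  ],
)

```text
clock: 14.55
eef_pos: [0.5194, -0.1691, 0.0745]
tool_rot: [3.141, -0.0, -2.811]
force: [-0.3, -0.6, 1.4]
opening: 0.506
```

```bash
python3 st.py
```

```text
14.55 [ 0.5194 -0.1691  0.0745] yaw [ 3.1414e+00 -1.0000e-04 -2.8108e+00] F [-0.29 -0.6   1.39] T [-0.208  0.307  0.036] op 0.506 tau6 -0.604 j6 -1.284
```

>>> arm_command(
  moves=[
    [0, [0, 0, 0], [0, 0, 0.04]],
    [0, [0, 0, 0], [0, 0, 0.04]],
    [0, [0, 0, 0], [0, 0, 0]],
  ],
)

```text
clock: 14.85
eef_pos: [0.5196, -0.1692, 0.0745]
tool_rot: [-3.142, 0.0, -2.89]
force: [-0.9, -2.6, 1.3]
opening: 0.507
```

```bash
python3 st.py
```

```text
14.85 [ 0.5196 -0.1692  0.0745] yaw [-3.1416e+00  1.0000e-04 -2.8905e+00] F [-0.86 -2.57  1.32] T [-0.479  0.095  0.144] op 0.507 tau6 -0.705 j6 -1.363
```

>>> arm_command(
  moves=[
    [0, [0, 0, 0], [0, 0, 0.04]],
    [0, [0, 0, 0], [0, 0, 0.04]],
    [0, [0, 0, 0], [0, 0, 0]],
  ],
)

```text
clock: 15.15
eef_pos: [0.5205, -0.1691, 0.0746]
tool_rot: [-3.141, 0.002, -2.97]
force: [3.1, -0.6, -0.3]
opening: 0.503
```

```bash
python3 st.py
```

```text
15.15 [ 0.5205 -0.1691  0.0746] yaw [-3.1414e+00  1.7000e-03 -2.9704e+00] F [ 3.15 -0.58 -0.35] T [-0.252 -0.975  0.167] op 0.503 tau6 -0.708 j6 -1.444
```

>>> arm_command(
  moves=[
    [0, [0, 0, 0], [0, 0, 0.03]],
    [0, [0, 0, 0], [0, 0, 0.03]],
    [0, [0, 0, 0], [0, 0, 0]],
  ],
)

```text
clock: 15.45
eef_pos: [0.5203, -0.1691, 0.0747]
tool_rot: [-3.141, 0.001, -3.033]
force: [5.3, -0.1, -2.5]
opening: 0.503
```

```bash
python3 st.py
```

```text
15.45 [ 0.5203 -0.1691  0.0747] yaw [-3.1414e+00  1.4000e-03 -3.0330e+00] F [ 5.32 -0.12 -2.52] T [-0.124 -1.807  0.364] op 0.503 tau6 -0.707 j6 -1.506
```

>>> arm_command(
  moves=[
    [0, [0, 0, 0], [0, 0, 0.03]],
    [0, [0, 0, 0], [0, 0, 0.03]],
    [0, [0, 0, 0], [0, 0, 0]],
  ],
)

```text
clock: 15.75
eef_pos: [0.5192, -0.169, 0.0746]
tool_rot: [3.141, -0.0, -3.095]
force: [2.4, 3.0, 0.7]
opening: 0.505
```

```bash
python3 st.py
```

```text
15.75 [ 0.5192 -0.169   0.0746] yaw [ 3.1411e+00 -3.0000e-04 -3.0946e+00] F [2.44 2.99 0.69] T [ 1.141 -0.839 -0.034] op 0.505 tau6 -0.359 j6 -1.567
```

```bash
python3 - <<'E'
from plant import arm
from h import *
c,s=cap(arm,"wrist")
cv2.imwrite("pics/w7.png",np.clip(cv2.resize(c["image"][140:400,170:470],None,fx=2.5,fy=2.3,interpolation=cv2.INTER_CUBIC).astype(float)*1.7,0,255).astype(np.uint8))
E
python3 st.py
```

```text
15.8 [ 0.5192 -0.1691  0.0746] yaw [ 3.1412e+00 -4.0000e-04 -3.0934e+00] F [2.38 2.64 1.88] T [ 1.181 -1.038 -0.201] op 0.504 tau6 -0.056 j6 -1.566
```

View pics/w7.png

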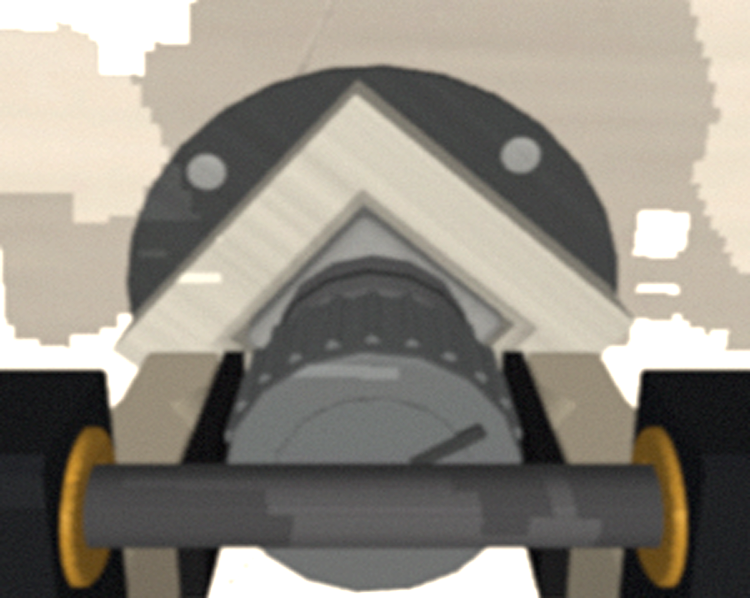

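>>> arm_command(
  moves=[
    [0, [0, 0, 0], [0, 0, 0.03]],
    [0, [0, 0, 0], [0, 0, 0.03]],
    [0, [0, 0, 0], [0, 0, 0]],
  ],
)

```text
clock: 16.1
eef_pos: [0.5192, -0.1691, 0.0745]
tool_rot: [3.141, -0.0, 3.129]
force: [2.3, 3.2, 2.1]
opening: 0.507
```

```bash
python3 st.py
```

```text
16.1 [ 0.5192 -0.1691  0.0745] yaw [ 3.1414e+00 -5.0000e-04  3.1287e+00] F [2.32 3.16 2.11] T [ 1.45  -0.562 -0.083] op 0.507 tau6 -0.35 j6 -1.627
```

>>> arm_command(
  moves=[
    [0, [0, 0, 0], [0, 0, 0.03]],
    [0, [0, 0, 0], [0, 0, 0.02]],
    [0, [0, 0, 0], [0, 0, 0]],
  ],
)

```text
clock: 16.4
eef_pos: [0.5191, -0.1694, 0.0745]
tool_rot: [-3.141, -0.001, 3.079]
force: [0.2, 1.9, 3.8]
opening: 0.502
```

```bash
python3 st.py
```

```text
16.4 [ 0.5191 -0.1694  0.0745] yaw [-3.1414e+00 -7.0000e-04  3.0793e+00] F [0.18 1.89 3.79] T [ 0.759 -0.206  0.006] op 0.502 tau6 -0.339 j6 -1.677
```

>>> arm_command(
  moves=[
    [1, [0, 0, 0], [0, 0, 0]],
    [1, [0, 0, 0], [0, 0, 0]],
    [1, [0, 0, 0], [0, 0, 0]],
    [1, [0, 0, 0], [0, 0, 0]],
    [1, [0, 0, 0], [0, 0, 0]],
  ],
)

```text
clock: 16.9
eef_pos: [0.5194, -0.1693, 0.0745]
tool_rot: [-3.142, -0.0, 3.08]
force: [0.2, -0.1, 0.4]
opening: 0.896
```

```bash
python3 - <<'E'
from plant import arm
from h import *
c,s=cap(arm,"wrist")
cv2.imwrite("pics/w8.png",np.clip(cv2.resize(c["image"][140:400,170:470],None,fx=2.5,fy=2.3,interpolation=cv2.INTER_CUBIC).astype(float)*1.7,0,255).astype(np.uint8))
E
python3 st.py
```

```text
16.95 [ 0.5194 -0.1693  0.0745] yaw [-3.1416e+00 -3.0000e-04  3.0804e+00] F [-1.08 -0.87  0.5 ] T [ 0.021 -0.048  0.019] op 0.94 tau6 0.001 j6 -1.676
```

View pics/w8.png

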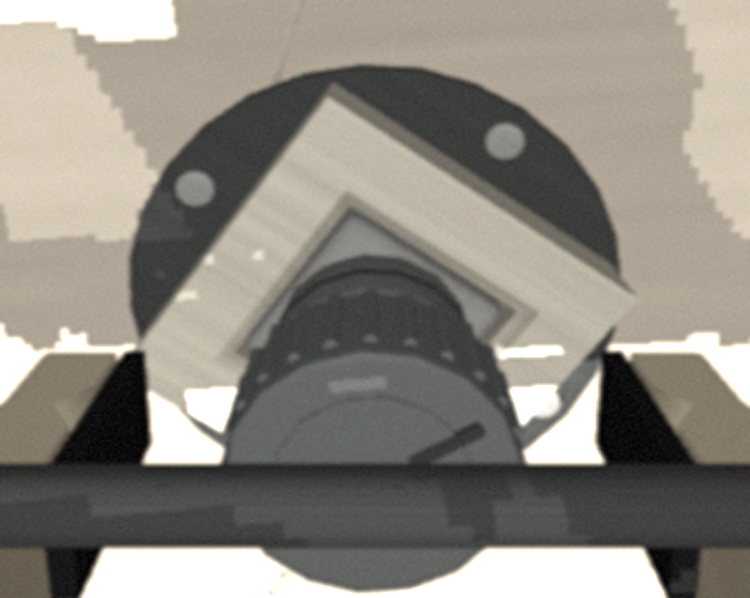

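>>> arm_command(
  moves=[
    [1, [0, 0, 0], [0, 0, 0]],
    [1, [0, 0, -10], [0, 0, 0]],
    [1, [0, 0, -30], [0, 0, 0]],
    [1, [0, 0, -40], [0, 0, 0]],
    [1, [0, 0, -40], [0, 0, 0]],
    [1, [0, 0, -10], [0, 0, 0]],
    [1, [0, 0, 0], [0, 0, 0]],
  ],
)

```text
clock: 17.65
eef_pos: [0.5206, -0.1693, 0.2074]
tool_rot: [3.141, 0.005, 3.081]
force: [-0.6, -0.5, -1.2]
opening: 1.0
```

```bash
python3 - <<'E'
from plant import arm
from h import *
import pickle
c,s=cap(arm,"wrist");pickle.dump(c,open("w9.pkl","wb"))
cv2.imwrite("pics/w9.png",np.clip(cv2.resize(c["image"][140:340,190:440],None,fx=3,fy=3,interpolation=cv2.INTER_CUBIC).astype(float)*1.7,0,255).astype(np.uint8))
E
python3 st.py
```

```text
17.7 [ 0.5196 -0.1691  0.2054] yaw [3.1411e+00 2.0000e-03 3.0802e+00] F [-0.65  0.07 -0.21] T [-0.006  0.03  -0.035] op 0.998 tau6 0.001 j6 -1.676
```

View pics/w9.png

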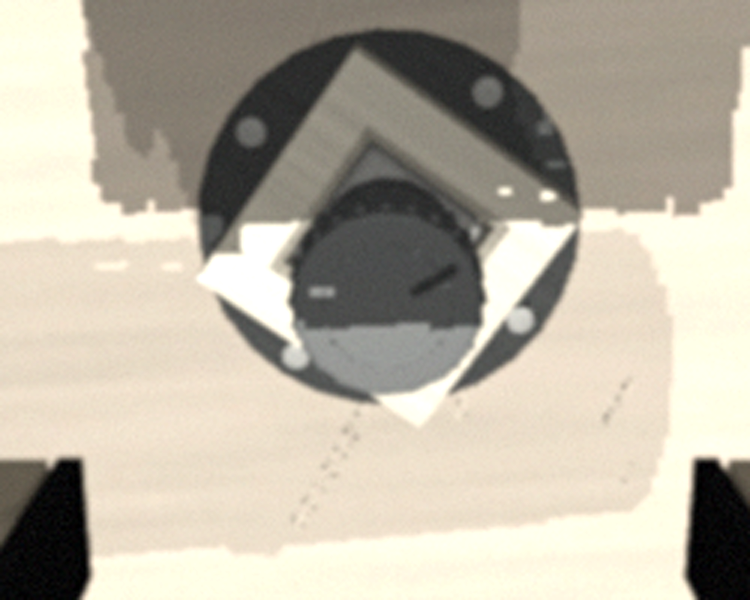

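>>> arm_command(
  moves=[
    [1, [10, -35, -5], [0, 0, 0]],
    [1, [10, -40, -5], [0, 0, 0]],
    [1, [10, -40, -5], [0, 0, 0]],
    [1, [10, -40, 0], [0, 0, 0]],
    [1, [10, -40, 0], [0, 0, 0]],
    [1, [10, -40, 0], [0, 0, 0]],
    [1, [0, 0, 0], [0, 0, 0]],
    [1, [0, 0, 0], [0, 0, 0]],
  ],
)

```text
clock: 18.5
eef_pos: [0.4439, -0.4006, 0.2174]
tool_rot: [3.14, -0.003, 3.078]
force: [-0.1, 0.8, 0.2]
opening: 0.998
```

```bash
python3 - <<'E'
from plant import arm
from h import *
t,s=cap(arm,"top");c,_=cap(arm,"scene")
cv2.imwrite("pics/t10.png",t["image"])
a=cv2.resize(t["image"][230:330,390:490],(390,390),interpolation=2);b=cv2.resize(c["image"][165:265,340:440],(390,390),interpolation=2)
cv2.imwrite("pics/z10.png",np.clip(np.hstack([a,b])*1.5,0,255).astype(np.uint8))
print(proj(t,[.52,-.169,.095]),proj(c,[.52,-.166,.095]))
E
python3 st.py
```

```text
(np.float64(449.41423566077503), np.float64(279.5270469097118)) (np.float64(399.47924806025844), np.float64(201.65646947576886))
18.6 [ 0.4449 -0.3995  0.2184] yaw [ 3.1406e+00 -1.8000e-03  3.0803e+00] F [0.14 0.06 0.09] T [-0.039 -0.028 -0.006] op 0.996 tau6 0.008 j6 -1.227
```

View pics/z10.png

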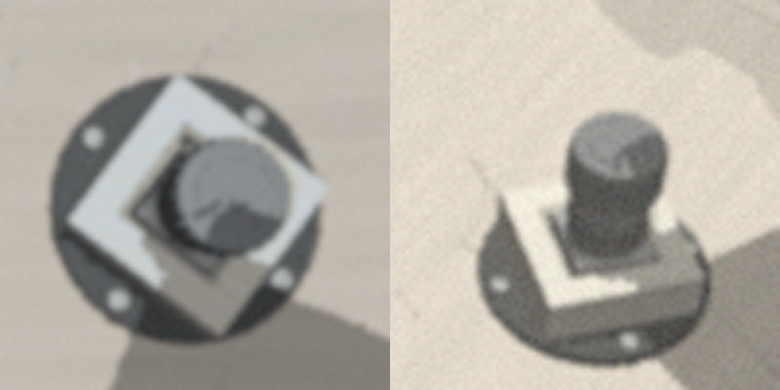

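View pics/t10.png

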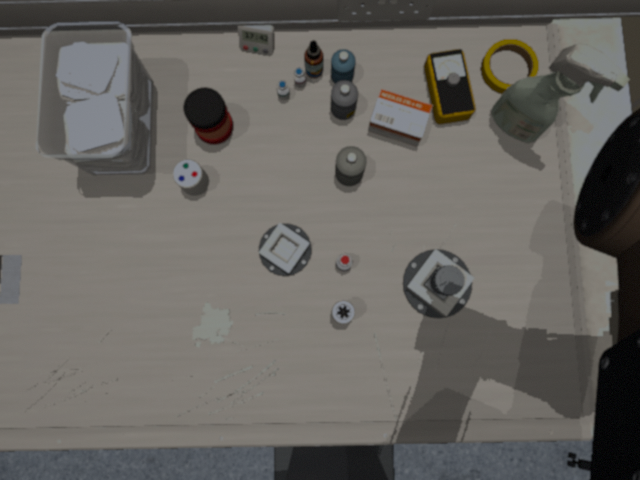

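```bash
python3 -c "
from plant import arm
print(arm.sign_off())"
```

```text
the job is handed in; nothing more can be done
None
```

I lowered the pot into the pocket of the 116 mm holder, turned the cap clockwise to its first click and let go. I then backed the arm off and handed the job in at about 18.6 s.

- **Seating:** contact came at a TCP height of 0.0754 m, which is what the floor height predicts. I pressed with only a few newtons. In the final top view the cap sits within about 1 px of where a fully seated pot should appear.
- **Click:** the torque about the cap's axis stayed below 0.18 N m while the collar turned along. It rose to at least 0.36 N m, dropped to about −0.2 N m as the cap pulled itself on, and settled at 0.006 N m. I stopped and released there. The bar on the cap showed no slip in the grip and did not move on release.
- **Side force:** it reached at most about 5 N in the readings taken while turning.
- **Bench:** the bystanders look unmoved in the last top view, and nothing was touching the robot.

**Not confirmed:**
- The click is inferred from the torque readings, since the slip angle could not be read directly.
- The 0.45 N m peak fell between readings. The pot also has about ±0.1 rad of play in the pocket, which blurs the exact angle at which it clicked.
- The scene camera's holder position disagreed with the top and wrist cameras by about 5 mm, so I used the wrist camera's values.

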